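Stow the height setter in the push-latch drawer

TASK

Press the drawer front of the little white drawer unit once so that its push latch lets go and the drawer springs out, and stand the tool-height setter (the steel cylinder with a small round button on top) upright on the drawer floor, setting it down rather than dropping it. Then push the drawer back in until the latch catches, so that it stays shut when you let go. Push gently, never harder than 20 N, and leave the other things where they are.

Things in the scene. Friction and masses are not known exactly. Their poses are not given: they have to be found in the camera images.
- unit: white drawer unit fixed to the bench: case 156 mm wide (y), 175 mm deep (x), 68 mm high. Origin on the bench (z = 0), under the case's middle across; the case spans x -85 to +90 mm from it. Its -x axis points out of the front, the way the drawer opens; z up. One drawer without a handle.
- drawer (a joint): how far the drawer is out, m: about 0 latched, 0.095 fully sprung out, negative when pressed in past the latched place. Each press past the hidden click point, then letting go, toggles the push latch: latched becomes free (it springs out in 1 to 2 s), free becomes latched; a shorter press changes nothing. The click lies 7 to 22 mm inward of the latched place and differs from start to start.
- drawer_front (a point): centre of the outer face of the grey drawer front, 34 mm above the bench; moves with the drawer, axes as unit. 138 mm wide, 48 mm high, 31 mm proud of the case when latched, and still proud fully pressed. A spring pushes it out: 4.5 N shut, 2 N out. Slow pressing to the click takes 5 to 8 N; 1 to 3 mm later comes a rigid stop, felt as a quick rise of the force.
- drawer_floor (a point): middle of the drawer's inner floor (its surface, 12 mm above the bench); moves with the drawer, axes as unit. Inside, the drawer is 99 mm long (x) and 130 mm wide (y); side and back walls rise 30 mm above the floor, the front 46 mm. When sprung out the whole inside lies in front of the case, open from above.
- setter_mid (a point): tool-height setter, its centre half-way up: steel cylinder 36 mm in diameter and 34 mm tall with a button 15 mm in diameter and 10 mm tall on top (44 mm in all), about 0.2 kg, upright on the bench at the start; its z axis is its own axis. It fits under the case top when standing in the drawer.
- collet_nut: plain steel ring (collet nut), 38 mm across, 22 mm high, with a 20 mm bore, lying flat on the bench; origin under its centre. To be left alone.
- arbor: dark steel arbor standing on the bench: 32 mm foot, slim stem, 62 mm tall; origin under its centre. To be left alone.
- screwdriver: screwdriver, 160 mm, lying on the bench; origin under its middle. To be left alone.
- cutter_case: closed grey plastic case, 75 x 50 x 28 mm; origin under its centre. To be left alone.
- parallel: steel bar, 100 x 14 x 30 mm high; origin under its centre. To be left alone.
- mouse: black mouse, 105 x 60 x 32 mm; origin under its centre. To be left alone.
- mug: white mug, 80 mm wide, 95 mm tall; origin under its centre. To be left alone.

How it is judged:
On the way, in this order (a step that is already met when the one before it is completed fails the run):
1. the drawer has been released and has sprung out (value of joint drawer above 0.08 m), for 0.2 s.
2. the setter stands upright on the floor of the open drawer and the hand is clear of it (x of setter_mid in the frame of drawer_floor between -0.034 and 0.034 m and y of setter_mid in the frame of drawer_floor between -0.055 and 0.055 m and z of setter_mid in the frame of drawer_floor between 0.016 and 0.028 m and angle between setter_mid's own z axis and vertical below 0.15 rad and value of joint drawer above 0.06 m and distance between the grasp point and setter_mid above 0.05 m), for 0.2 s.
At the end, for the whole second after the job is handed in: the drawer is latched shut by itself (within 6 mm of its latched place) with the setter standing upright (within 0.15 rad) on its floor inside (x of setter_mid in the frame of drawer_floor between -0.034 and 0.034 m and y of setter_mid in the frame of drawer_floor between -0.055 and 0.055 m and z of setter_mid in the frame of drawer_floor between 0.016 and 0.028 m and angle between setter_mid's own z axis and vertical below 0.15 rad and value of joint drawer between -0.005 and 0.006 m); the robot touches nothing.
It fails at once if the robot pushes on the drawer unit harder than 20 N (contact force between unit and the fingers above 20 N or contact force between unit and the arm above 20 N).
It fails at once if the setter is dropped or banged into the drawer (harder than 60 N) (contact force between setter and unit above 60 N).
It fails at once if another thing is moved by more than 20 mm (distance of any of collet_nut, arbor, screwdriver, cutter_case, parallel, mouse, mug from where it was at the start of the episode above 0.02 m).
It also fails if it takes over 72 s, if anything falls off the work surface, if the arm or the gripper's body presses on something with over 40 N, if the wrist force passes 120 N, or if a joint passes its speed limit or range.

ROBOT

A 6-joint arm with a two-finger parallel gripper is mounted at the origin on the work surface. World frame = base frame: x ahead of the robot, y to its left, z up, the work surface at z = 0. Lengths are in m, angles in rad, forces in N, time in s.
With the tool pointing down it reaches from about 0.25 to 0.725 m from the base axis. Payload 4 kg.
Tool frame: the origin (TCP) lies at the very end of the fingers, on their centre line; the grasp point (between the pads) lies 19 mm behind it; z points along the fingers, y is the line along which they close (so a half turn about z gives the same grasp; the last joint's range is limited). The gripper opens to 85 mm and grips with 20 to 120 N. Pads are 22 mm wide; open, the fingers measure 114 mm over their backs; the gripper's body (76 mm by 85 mm) begins 54 mm behind the grasp point. The pads swing forward as they close: fully open they stand 13 mm farther back than shut.
Start: joints at [-1.312, 0.241, 0.005, 1.335, 0, 1.571], TCP at [0.128, -0.483, 0.231] pointing down, gripper open.
Joint ranges: [-2.72, 2.72], [-1.05, 1.87], [-1.09, 1.28], [-1.99, 2.15], [-1.42, 1.44], [-3.14, 3.14]. Speed limits (rad/s): [2.79, 2.79, 3.14, 3.14, 3.14, 3.14].

INTERFACE

Orientations are given as a unit quaternion [x, y, z, w].
In Python, from workcell import bot, vision, workorder, boxes_of gives the robot as it stands.
- The arm moves only by the tool send_rows, never from a script. Its argument "motion" is text: rows parted by semicolons, each of 5 numbers parted by spaces: the closure, from -1 (fully open) to 1 (shut), so that 0 is half open, then the shift along the tool's x, y, z in cm, then the turn about the tool's z in rad. In form: claw x y z twist; .... A call has 1 to 5 rows; each row is the pose to reach, as a shift and turn from the pose commanded when the call began, along the tool's axes at that moment; what a row does not reach only later rows make up. A row lasts 1/10 s, in which the tool goes at most 50 mm and 8.59 degrees, less where a joint would pass 70% of its speed; a pose out of reach is approached as far as the arm can. A call with a gripper value outside its range is refused whole. The fingers move at their own pace and stop on an object; the grip force is fixed at half the most. Time passes only in rows, so rows that repeat a pose let the fingers close. It gives the time, the measured TCP pose, the force, the opening and the grip force at its end, in the units of the state.
- bot.get_obs(): the state, without advancing time (a new reading comes with each control period).
- vision.camera(name): name is "side" or "top" or "wrist"; returns the picture (384x512x3 uint8, red, green, blue); there is no depth.
- vision.camera_model(name): a dict with "fov_y" (degrees; the focal length in pixels is half the picture's height over the tangent of half this angle, whatever the lens; pixels are square), "cx", "cy" (the principal point, pixels), "world_from_camera" (4x4, takes a point from camera to world coordinates); the wrist camera has in their place "hand_eye" (4x4, takes a point from camera to tool coordinates, whose origin is the TCP and whose axes are the flange's). Camera axes: x right, y down, z forward; pixel columns grow to the right and rows downward; lengths in m; the calibration is good to about 2 mm. The wrist camera is an equidistant fisheye: a pixel r from the principal point sees the ray r / f radians off the axis. A picture is of the moment at which its call begins: read the wrist's pose just before it. camera_model takes no time and is no camera call.
- workorder.job_done(): hands the job in; it is judged then, once.
Trained networks look in the newest picture that a camera, given by its name, has taken for a name from the list of things; names that differ only in an ending like _2 or _b are one class to them, and where a whole thing is asked for, a point or a joint stands for the part that bears it (a point fixed in the world has none). Each returns a list of dicts, best first, with "conf" (0 to 1); they miss things now and then, are a little off and sometimes report something else, mostly with a low value. They report only what shows in the picture. A call takes as long as a camera call.
- boxes_of(camera, target): "rect" ([centre column, centre row, width, height] in pixels, round what is visible of it).
The state is a dict: "clock": time; "joint_pos": joint angles; "joint_vel": joint speeds; "tau": joint torques, N m; "eef_pos": TCP position; "tool_rot": TCP orientation; "ft_force": force on the tool from outside, world axes, zero at the start; "ft_torque": the same for the moment, N m; "grip_width": finger opening in m; "grasp_force": force on a finger pad.
Only numpy, scipy, OpenCV 4.12 (cv2) and the standard library are available. Lean on these libraries where they do the work, as an engineer would, in place of code of your own. Each camera call takes 0.05 s, during which the arm holds its last target. There are 200 camera calls.

## Working session

There is one attempt and no reset: what is moved stays moved. The work goes in short steps, Python scripts to look and compute and a tool call to move; the robot and the scene stay as the last step left them, time stands still between calls to the robot, and variables do not carry over. Pictures are saved under pics/ and viewed, at most 10 in all, crops included, and the job is handed in when it is done.

Besides the shell and the picture viewer there is one more tool, called after "Call:" as name(argument=value, ...) on one line, values as JSON. send_rows: Moves the arm, as the interface text tells. Its arguments: {"type":"object","properties":{"motion":{"type":"string"}},"required":["motion"]}

```bash
mkdir -p pics
cat > h.py <<'E'
import numpy as np, cv2
from workcell import bot, vision, workorder, boxes_of
def ray(cam,u,v):
    m=vision.camera_model(cam); f=192/np.tan(np.radians(m["fov_y"]/2))
    T=np.array(m["world_from_camera"]); d=T[:3,:3]@np.array([(u-m["cx"])/f,(v-m["cy"])/f,1]); return T[:3,3],d
def onz(cam,u,v,z):
    o,d=ray(cam,u,v); return o+d*(z-o[2])/d[2]
def proj(cam,p):
    m=vision.camera_model(cam); f=192/np.tan(np.radians(m["fov_y"]/2))
    c=np.linalg.inv(np.array(m["world_from_camera"]))@np.append(p,1); return m["cx"]+f*c[0]/c[2],m["cy"]+f*c[1]/c[2]
E
python3 - <<'E'
from h import *
np.set_printoptions(precision=4,suppress=True)
for c in("top","side"):
    im=vision.camera(c); cv2.imwrite(f"pics/{c}0.png",cv2.resize(im[:,:,::-1],(800,600)))
    print(c,np.array(vision.camera_model(c)["world_from_camera"])[:3,3])
    for t in ("unit","drawer_front","setter_mid","collet_nut","arbor","screwdriver","cutter_case","parallel","mouse","mug"):
        for b in boxes_of(c,t)[:2]:
            u,v,w,h=b["rect"]; print(t,round(b["conf"],2),np.array(b["rect"]),onz(c,u,v,.02))
print(bot.get_obs())
E
```

```text
top [0.455  0.0013 1.4204]
unit 0.62 [280.5 164.8  52.6  64.7] [ 0.6934 -0.0893  0.02  ]
unit 0.43 [268.1 190.9  43.3  18.1] [ 0.6006 -0.0431  0.02  ]
drawer_front 0.83 [271.5 190.8  38.2  19.1] [ 0.6008 -0.0552  0.02  ]
drawer_front 0.26 [192.4 176.4  20.3  18.7] [0.6573 0.225  0.02  ]
setter_mid 0.38 [ 97.1 232.8  39.3  30.8] [0.4637 0.5592 0.02  ]
collet_nut 0.39 [312.6 215.1  10.8  12.6] [ 0.5122 -0.198   0.02  ]
screwdriver 0.7 [318.5 183.1  11.8  21.6] [ 0.6253 -0.2227  0.02  ]
cutter_case 0.6 [192.  177.2  19.8  22.8] [0.6544 0.2265 0.02  ]
parallel 0.59 [ 96.  232.9  36.5  30.6] [0.4634 0.5631 0.02  ]
parallel 0.53 [354.4 204.6   8.7  27.4] [ 0.5465 -0.3468  0.02  ]
mouse 0.72 [417.8 234.2  19.9  34.1] [ 0.4387 -0.5643  0.02  ]
mug 0.87 [ 97.  231.2  36.4  32.8] [0.4693 0.5597 0.02  ]
side [0.3593 1.0736 0.837 ]
unit 0.64 [238.6 183.8  77.1  49.9] [ 0.6942 -0.0758  0.02  ]
unit 0.23 [320.6 133.4  21.5  15.6] [ 0.4395 -0.5425  0.02  ]
drawer_front 0.66 [262.4 191.6  25.6  34.6] [ 0.5985 -0.0468  0.02  ]
setter_mid 0.45 [262.1 187.8  30.5  28.9] [ 0.6046 -0.0697  0.02  ]
collet
[... 431 characters left out ...]
0.6973 -0.0919  0.02  ]
mouse 0.59 [320.9 134.2  21.7  14.2] [ 0.4375 -0.535   0.02  ]
mug 0.69 [266.7 339.2  47.8  53.5] [0.4621 0.5333 0.02  ]
mug 0.41 [260.9 189.4  27.8  29.7] [ 0.6066 -0.0589  0.02  ]
{'clock': 1.1, 'joint_pos': array([-1.312 ,  0.2406,  0.005 ,  1.3352,  0.    ,  1.5708]), 'joint_vel': array([-0.0006,  0.001 ,  0.0005,  0.0003, -0.0001, -0.001 ]), 'tau': array([  0.0011, -37.2226,  25.2693,   0.0014,   0.0002,  -0.    ]), 'eef_pos': array([ 0.128 , -0.4834,  0.2313]), 'tool_rot': array([0.9916, 0.129 , 0.    , 0.    ]), 'ft_force': array([-0.0926, -0.2369,  0.9738]), 'ft_torque': array([-0.004 , -0.0092, -0.0096]), 'grasp_force': 0.0, 'grip_width': 0.08563791145411699}
```

View pics/top0.png

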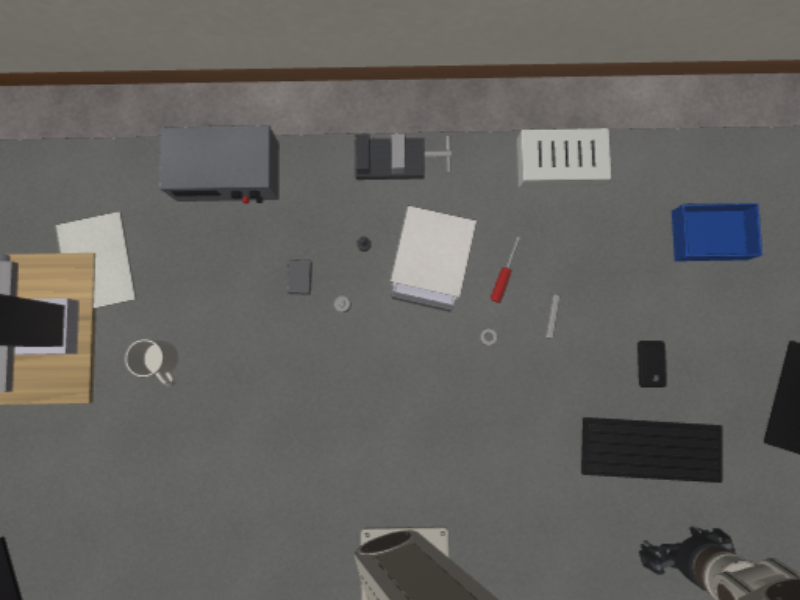

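View pics/side0.png

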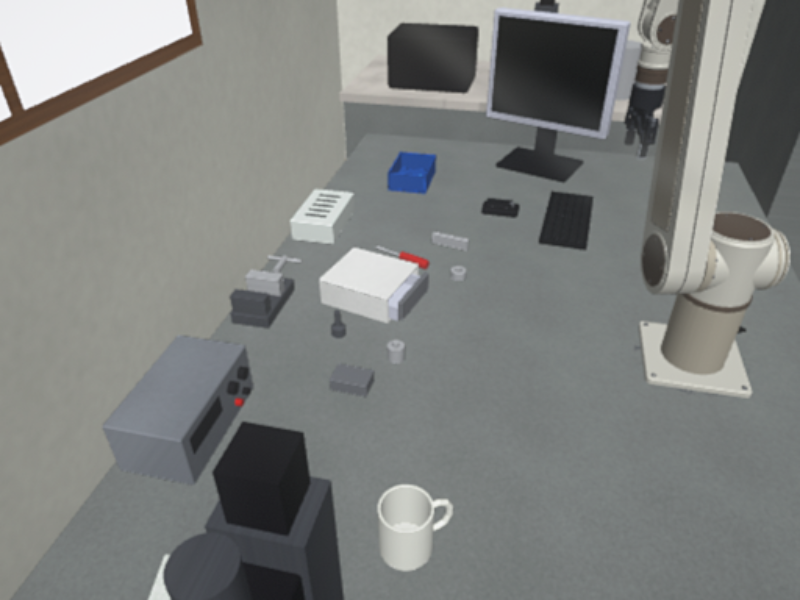

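The top view shows the unit's white top with corners near (408,207), (476,219), (460,297) and (392,281). The setter is at about (342,304), between the cutter case and the unit. The side view shows the setter at (396,351). Both views are clear, so I'll refine the unit and setter poses next.

Run:
```python
from h import *
np.set_printoptions(precision=4,suppress=True)
im=vision.camera("top"); 
m=(im.min(2)>185).astype(np.uint8); m[:125]=0;m[205:]=0;m[:,:245]=0;m[:,312:]=0
c=max(cv2.findContours(m,0,1)[0],key=cv2.contourArea); r=cv2.minAreaRect(c); P=cv2.boxPoints(r); print(r)
W=np.array([onz("top",u+.0,v,.068)[:2] for u,v in P]); print(W)
for i in range(4):
    e=W[(i+1)%4]-W[i]; print(np.linalg.norm(e),np.degrees(np.arctan2(e[1],e[0])))
print("case centre",W.mean(0))
for n,(u,v,w,h) in(("top",(219,194.5,8,8)),("side",(253.6,224.6,8,8))): print(n,onz(n,u,v,.022))
# setter: triangulate
s=[b["rect"][:2] for b in boxes_of("side","setter_mid") if abs(b["rect"][0]-253)<8]; vision.camera("side"); print(s)
cv2.imwrite("pics/z.png",np.hstack([cv2.resize(im[120:215,180:320,::-1],None,fx=5,fy=5,interpolation=2)]))
```

```text
((276.2012939453125, 157.86434936523438), (44.007652282714844, 29.766735076904297), 2.0454084873199463)
[[ 0.662   0.0066]
 [ 0.7662  0.0011]
 [ 0.7579 -0.1512]
 [ 0.6539 -0.1445]]
0.1042859068721416 -3.010519378969764
0.15251809393413723 -93.10978081259107
0.10424644071960598 176.3248561924111
0.15130880217517245 86.9070262343615
case centre [ 0.71  -0.072]
top [0.5907 0.1308 0.022 ]
side [0.5868 0.1391 0.022 ]
[]
```

View pics/z.png

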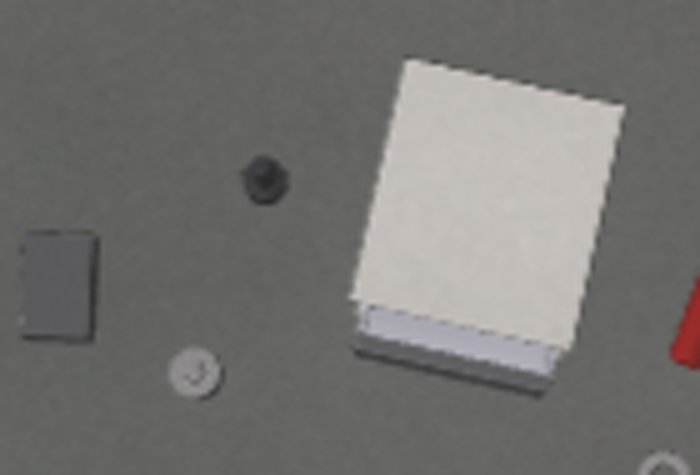

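The crop (5×, origin (180,120)) shows the case-top corners at (407,59), (625,106), (570,350) and (352,299). The front's outer edge runs from (354,350) to (545,395), and the setter's disc is centred at (194,373).

Run:
```python
from h import *
np.set_printoptions(precision=4,suppress=True)
f=lambda x,y,z:onz("top",180+x/5-.4,120+y/5-.4,z)[:2]
C=np.array([f(407,59,.068),f(625,106,.068),f(570,350,.068),f(352,299,.068)])
U=np.array([[90,78],[90,-78],[-85,-78],[-85,78]])/1000
cu,cc=U.mean(0),C.mean(0); H=(U-cu).T@(C-cc); a=np.arctan2(H[0,1]-H[1,0],H[0,0]+H[1,1])
R=np.array([[np.cos(a),-np.sin(a)],[np.sin(a),np.cos(a)]]); t=cc-R@cu
print("yaw",a,"origin",t,"resid",(C-(U@R.T+t))*1000)
fr=t+R@np.array([-.116,0]); print("front",fr)
for z in(.01,.058): print(f(354,350,z),f(545,395,z),(R.T@((f(354,350,z)+f(545,395,z))/2-t)))
s=f(194,373,.034); print("setter",s, proj("side",np.append(s,.022)))
for n,d in(("open front",-.211),("open floor",-.149)): print(n,t+R@np.array([d,0]))
print("standoff .04",t+R@np.array([-.17,0]), "twist wanted",0.2587-a)
```

```text
yaw -0.24303459339814673 origin [ 0.6993 -0.075 ] resid [[-1.4159 -0.3333]
 [ 0.1166  0.5241]
 [ 0.4778  1.2793]
 [ 0.8215 -1.4701]]
front [ 0.5867 -0.0471]
[0.6074 0.0196] [ 0.5728 -0.1159] [-0.1125 -0.0002]
[0.6023 0.019 ] [ 0.5688 -0.1119] [-0.1173  0.0003]
setter [0.5906 0.1317] (np.float64(252.95526022779896), np.float64(222.97521518537556))
open front [ 0.4945 -0.0242]
open floor [ 0.5547 -0.0392]
standoff .04 [ 0.5343 -0.0341] twist wanted 0.5017345933981467
```

Call:
send_rows(motion="1 4 -2.6 0 0.1; 1 8 -5.2 0 0.2; 1 12 -7.8 0 0.3; 1 16 -10.4 0 0.4; 1 20 -13 0 0.5")

```text
clock: 1.75
eef_pos: [0.2889, -0.3051, 0.2315]
tool_rot: [0.992, -0.123, 0.0, 0.0]
ft_force: [1.5, 0.1, -0.2]
grip_width: 0.0121
grasp_force: 0.0
```

Call:
send_rows(motion="1 2.3 -4.3 0 0; 1 4.6 -8.6 0 0; 1 6.9 -12.9 0 0; 1 9.2 -17.2 0 0; 1 11.5 -21.5 0 0")

```text
clock: 2.25
eef_pos: [0.4522, -0.1234, 0.2316]
tool_rot: [0.993, -0.12, 0.0, 0.0]
ft_force: [1.6, -1.7, 0.3]
grip_width: -0.0004
grasp_force: 0.0
```

Call:
send_rows(motion="1 1.4 -2.7 3.8 0; 1 2.8 -5.4 7.6 0; 1 4.2 -8.1 11.4 0; 1 5.6 -10.8 15.2 0; 1 5.7 -10.8 20 0")

```text
clock: 2.75
eef_pos: [0.5192, -0.0921, 0.061]
tool_rot: [0.995, -0.095, 0.003, -0.013]
ft_force: [0.9, 0.0, -0.8]
grip_width: -0.0001
grasp_force: 0.0
```

Call:
send_rows(motion="1 0 0 0 0; 1 0 0 0 0")

```text
clock: 2.95
eef_pos: [0.516, -0.0923, 0.0611]
tool_rot: [0.995, -0.096, -0.0, -0.014]
ft_force: [-0.2, 0.3, 1.1]
grip_width: 0.0001
grasp_force: 0.0
```

Run:
```python
from h import *
from scipy.spatial.transform import Rotation as Ro
o=bot.get_obs(); print(o["joint_pos"],o["eef_pos"]); print(Ro.from_quat(o["tool_rot"]).as_matrix().round(3))
```

```text
[-0.19266939  0.42683907 -0.20233648  0.94474508  0.02691539  3.14060253] [ 0.51598479 -0.09234134  0.06109015]
[[ 0.982 -0.191  0.002]
 [-0.191 -0.981  0.027]
 [-0.003 -0.027 -1.   ]]
```

Call:
send_rows(motion="1 0 -1.5 0 0.05")

```text
clock: 3.05
eef_pos: [0.5165, -0.0974, 0.0636]
tool_rot: [0.994, -0.105, 0.003, -0.022]
ft_force: [-0.2, -0.9, 0.5]
grip_width: 0.0
grasp_force: 0.0
```

Run:
```python
from h import *
from scipy.spatial.transform import Rotation as Ro
o=bot.get_obs(); print(o["joint_pos"],o["eef_pos"]); print(Ro.from_quat(o["tool_rot"]).as_matrix().round(3))
```

```text
[-0.21194249  0.42387014 -0.20001756  0.94644791  0.04425875  3.14057159] [ 0.51648355 -0.09739836  0.06358121]
[[ 0.978 -0.209  0.01 ]
 [-0.209 -0.977  0.043]
 [ 0.001 -0.044 -0.999]]
```

Call:
send_rows(motion="1 0 0 -2 -0.15; 1 0 0 -4 -0.3; 1 0 0 -4 -0.45; 1 0 0 -4 -0.6; 1 0 0 -4 -0.7")

```text
clock: 3.55
eef_pos: [0.5163, -0.1005, 0.1048]
tool_rot: [0.97, 0.243, 0.011, -0.019]
ft_force: [-0.6, -0.7, -0.0]
grip_width: -0.0001
grasp_force: 0.0
```

Run:
```python
from h import *
from scipy.spatial.transform import Rotation as Ro
o=bot.get_obs(); print(o["joint_pos"],o["eef_pos"]); print(Ro.from_quat(o["tool_rot"]).as_matrix().round(3))
```

```text
[-0.21745133  0.37833487 -0.14809244  1.04154484  0.04369051  2.43234624] [ 0.51625992 -0.10048941  0.10476442]
[[ 0.881  0.472  0.012]
 [ 0.472 -0.881  0.042]
 [ 0.031 -0.031 -0.999]]
```

Call:
send_rows(motion="1 1 -1 0 -0.14; 1 2 -2 0 -0.28; 1 3 -3 0 -0.42; 1 4 -4 0 -0.56; 1 4.7 -5 0 -0.7")

```text
clock: 4.05
eef_pos: [0.5346, -0.0335, 0.1075]
tool_rot: [0.827, 0.562, 0.017, -0.014]
ft_force: [0.2, 0.3, -0.6]
grip_width: -0.0003
grasp_force: 0.0
```

Call:
send_rows(motion="1 0 0 2 -0.14; 1 0 0 4 -0.14; 1 0 0 6 -0.14; 1 0 0 7.5 -0.14; 1 0 0 7.5 -0.14")

```text
clock: 4.55
eef_pos: [0.533, -0.0306, 0.03]
tool_rot: [0.788, 0.616, 0.016, -0.015]
ft_force: [-0.2, -0.4, -0.4]
grip_width: 0.0005
grasp_force: 0.0
```

```bash
cat >> h.py <<'E'
from scipy.spatial.transform import Rotation as Ro
YAW=-0.243; ORG=np.array([.6993,-.075]); RU=np.array([[np.cos(YAW),-np.sin(YAW)],[np.sin(YAW),np.cos(YAW)]])
def st(*targets):
    np.set_printoptions(precision=4,suppress=True)
    o=bot.get_obs(); R=Ro.from_quat(o["tool_rot"]).as_matrix(); p=o["eef_pos"]
    print(o["clock"],"J",o["joint_pos"],"tcp",p,"F",o["ft_force"],"w",o["grip_width"]); print(R.round(3),"unit xy",RU.T@(p[:2]-ORG),"unit-x in tool",R.T@[RU[0,0],RU[1,0],0])
    for t in targets: print("cm to",t,R.T@(np.array(t)-p)*100)
E
python3 -c "
from h import *
st()"
```

```text
4.55 J [-0.0822  0.4774 -0.2169  0.8737  0.0435  1.7323] tcp [ 0.533  -0.0306  0.03  ] F [-0.1714 -0.3771 -0.4498] w 0.00046817840509171834
[[ 0.241  0.97   0.006]
 [ 0.97  -0.241  0.043]
 [ 0.043 -0.004 -0.999]] unit xy [-0.1721  0.003 ] unit-x in tool [ 0.0007  1.     -0.0041]
```

Call:
send_rows(motion="1 0 0.7 0 0; 1 0 1.5 0 0; 1 0 2.3 0 0; 1 0 3.0 0 0; 1 0 3.3 0 0")

```text
clock: 5.05
eef_pos: [0.5672, -0.0383, 0.03]
tool_rot: [0.787, 0.616, 0.017, -0.014]
ft_force: [-0.2, 0.1, -0.2]
grip_width: 0.0002
grasp_force: 0.0
```

Call:
send_rows(motion="1 0 0.1 0 0; 1 0 0.2 0 0; 1 0 0.3 0 0; 1 0 0.4 0 0; 1 0 0.5 0 0")

```text
clock: 5.55
eef_pos: [0.5704, -0.0391, 0.0295]
tool_rot: [0.787, 0.616, 0.016, -0.015]
ft_force: [0.4, 0.1, 0.1]
grip_width: -0.0001
grasp_force: 0.0
```

Call:
send_rows(motion="1 0 0.1 0 0; 1 0 0.2 0 0; 1 0 0.3 0 0; 1 0 0.4 0 0; 1 0 0.5 0 0")

```text
clock: 6.05
eef_pos: [0.574, -0.0401, 0.0294]
tool_rot: [0.787, 0.616, 0.015, -0.016]
ft_force: [-5.6, 1.5, 4.3]
grip_width: -0.0
grasp_force: 2.7
```

Call:
send_rows(motion="1 0 0.05 0 0; 1 0 0.1 0 0; 1 0 0.15 0 0; 1 0 0.2 0 0; 1 0 0.2 0 0")

```text
clock: 6.55
eef_pos: [0.576, -0.0405, 0.0295]
tool_rot: [0.787, 0.616, 0.015, -0.016]
ft_force: [-4.1, 0.7, 4.1]
grip_width: 0.0001
grasp_force: 2.6
```

Call:
send_rows(motion="1 0 0.05 0 0; 1 0 0.1 0 0; 1 0 0.15 0 0; 1 0 0.2 0 0; 1 0 0.2 0 0")

```text
clock: 7.05
eef_pos: [0.5779, -0.041, 0.0294]
tool_rot: [0.787, 0.616, 0.015, -0.016]
ft_force: [-5.9, 1.6, 5.0]
grip_width: 0.0004
grasp_force: 2.6
```

Call:
send_rows(motion="1 0 0.05 0 0; 1 0 0.1 0 0; 1 0 0.1 0 0")

```text
clock: 7.35
eef_pos: [0.5788, -0.0412, 0.0295]
tool_rot: [0.787, 0.616, 0.015, -0.016]
ft_force: [-5.7, 0.8, 3.8]
grip_width: -0.0005
grasp_force: 2.7
```

Call:
send_rows(motion="1 0 0.05 0 0; 1 0 0.1 0 0; 1 0 0.1 0 0")

```text
clock: 7.65
eef_pos: [0.5797, -0.0415, 0.0294]
tool_rot: [0.787, 0.616, 0.015, -0.016]
ft_force: [-5.4, 1.0, 4.5]
grip_width: 0.0003
grasp_force: 2.8
```

Call:
send_rows(motion="1 0 0.05 0 0; 1 0 0.1 0 0; 1 0 0.1 0 0")

```text
clock: 7.95
eef_pos: [0.5807, -0.0417, 0.0294]
tool_rot: [0.787, 0.616, 0.015, -0.016]
ft_force: [-5.7, 1.3, 4.1]
grip_width: 0.0001
grasp_force: 2.8
```

Call:
send_rows(motion="1 0 0.05 0 0; 1 0 0.1 0 0; 1 0 0.1 0 0")

```text
clock: 8.25
eef_pos: [0.5817, -0.0419, 0.0294]
tool_rot: [0.787, 0.616, 0.015, -0.016]
ft_force: [-5.2, 1.4, 4.2]
grip_width: 0.0001
grasp_force: 2.8
```

Call:
send_rows(motion="1 0 0.05 0 0; 1 0 0.1 0 0; 1 0 0.1 0 0")

```text
clock: 8.55
eef_pos: [0.5826, -0.0422, 0.0295]
tool_rot: [0.787, 0.616, 0.015, -0.016]
ft_force: [-5.2, 1.5, 4.5]
grip_width: -0.0001
grasp_force: 2.8
```

Call:
send_rows(motion="1 0 0.05 0 0; 1 0 0.1 0 0; 1 0 0.1 0 0")

```text
clock: 8.85
eef_pos: [0.5835, -0.0424, 0.0294]
tool_rot: [0.787, 0.616, 0.015, -0.016]
ft_force: [-5.8, 1.3, 4.9]
grip_width: 0.0001
grasp_force: 2.8
```

Call:
send_rows(motion="1 0 0.05 0 0; 1 0 0.1 0 0; 1 0 0.1 0 0")

```text
clock: 9.15
eef_pos: [0.5845, -0.0426, 0.0294]
tool_rot: [0.787, 0.616, 0.015, -0.016]
ft_force: [-5.6, 1.1, 4.4]
grip_width: -0.0002
grasp_force: 2.9
```

Call:
send_rows(motion="1 0 0.05 0 0; 1 0 0.1 0 0; 1 0 0.1 0 0")

```text
clock: 9.45
eef_pos: [0.5851, -0.0428, 0.0294]
tool_rot: [0.787, 0.616, 0.015, -0.016]
ft_force: [-6.2, 1.6, 5.4]
grip_width: -0.0
grasp_force: 3.4
```

Call:
send_rows(motion="1 0 0.03 0 0; 1 0 0.05 0 0; 1 0 0.05 0 0")

```text
clock: 9.75
eef_pos: [0.5851, -0.0428, 0.0294]
tool_rot: [0.787, 0.616, 0.014, -0.017]
ft_force: [-7.6, 1.0, 6.7]
grip_width: -0.0002
grasp_force: 4.0
```

Call:
send_rows(motion="1 0 0.03 0 0; 1 0 0.05 0 0; 1 0 0.05 0 0")

```text
clock: 10.05
eef_pos: [0.5851, -0.0428, 0.0294]
tool_rot: [0.787, 0.616, 0.014, -0.017]
ft_force: [-8.1, 1.8, 7.0]
grip_width: 0.0001
grasp_force: 4.6
```

Call:
send_rows(motion="1 0 -4 0 0; 1 0 -8 0 0; 1 0 -12 0 0; 1 0 -14 -2 0; 1 0 -14 -6 0")

```text
clock: 10.55
eef_pos: [0.445, -0.0118, 0.0872]
tool_rot: [0.787, 0.617, 0.012, -0.018]
ft_force: [0.9, 0.2, 0.1]
grip_width: 0.0002
grasp_force: 0.0
```

Call:
send_rows(motion="-0.2 0 0 -4 0; -0.2 0 0 -8 0; -0.2 0 0 -11 0; -0.2 0 0 -11 0; -0.2 0 0 -11 0")

```text
clock: 11.05
eef_pos: [0.4518, -0.0174, 0.2005]
tool_rot: [0.787, 0.616, 0.017, -0.014]
ft_force: [-0.6, 0.5, -0.6]
grip_width: 0.0517
grasp_force: 0.0
```

Run:
```python
from h import *
s=(.5906,.1317)
im=vision.camera("top"); cv2.imwrite("pics/z2.png",cv2.resize(im[120:240,180:340,::-1],None,fx=5,fy=5,interpolation=2))
st((*s,.15),(*s,.008))
```

```text
11.1 J [-0.0672  0.1586 -0.1838  1.2242  0.043   1.7461] tcp [ 0.4508 -0.0172  0.1993] F [ 0.3459  0.4911 -1.0018] w 0.05151254813274641
[[ 0.24   0.971  0.007]
 [ 0.97  -0.24   0.043]
 [ 0.043 -0.003 -0.999]] unit xy [-0.2551 -0.0037] unit-x in tool [-0.0006  1.     -0.0034]
cm to (0.5906, 0.1317, 0.15) [17.5853 10.0106  5.6611]
cm to (0.5906, 0.1317, 0.008) [16.9738 10.0584 19.8479]
```

View pics/z2.png

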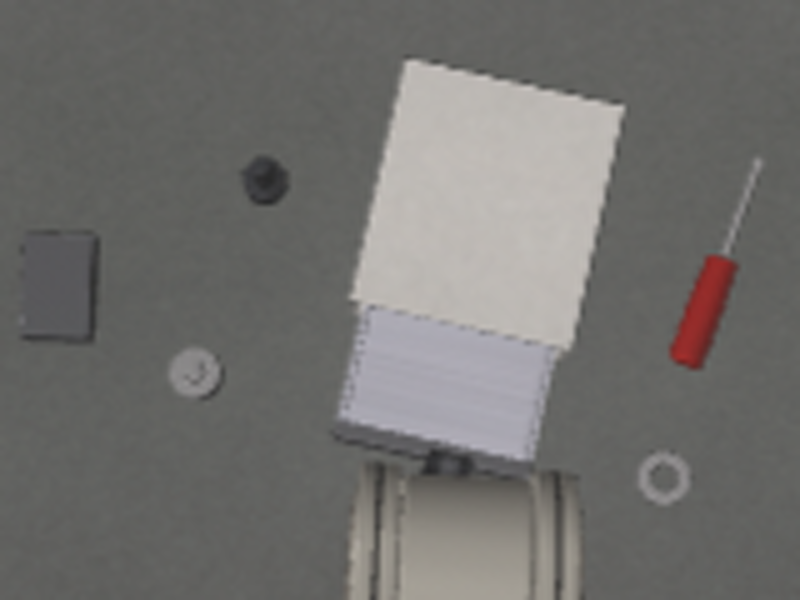

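The crop shows the drawer coming out. Its grey front edge now runs from about (333,430) to (530,465) and is still moving. I'll go above the setter next and wait for the drawer to finish.

Call:
send_rows(motion="-0.6 3.5 2 0.8 0; -0.6 7 4 1.6 0; -0.6 10.5 6 2.4 0; -0.6 14 8 3.6 0; -0.6 17.6 10 5.7 0")

```text
clock: 11.6
eef_pos: [0.5915, 0.1331, 0.1486]
tool_rot: [0.787, 0.616, 0.016, -0.015]
ft_force: [1.2, 0.1, 0.5]
grip_width: 0.0683
grasp_force: 0.0
```

Call:
send_rows(motion="-0.6 0 0 0 0; -0.6 0 0 0 0; -0.6 0 0 0 0")

```text
clock: 11.9
eef_pos: [0.5895, 0.1313, 0.1492]
tool_rot: [0.787, 0.616, 0.015, -0.015]
ft_force: [0.3, 0.2, 0.3]
grip_width: 0.0682
grasp_force: 0.0
```

Run:
```python
from h import *
st((.5906,.1317,.008))
o=bot.get_obs(); T=np.eye(4); T[:3,:3]=Ro.from_quat(o["tool_rot"]).as_matrix(); T[:3,3]=o["eef_pos"]
im=vision.camera("wrist"); m=vision.camera_model("wrist"); print(m["fov_y"],m["cx"],m["cy"])
W=T@np.array(m["hand_eye"]); f=192/np.tan(np.radians(m["fov_y"]/2))
def wz(u,v,z):
    x,y=u-m["cx"],v-m["cy"]; r=np.hypot(x,y)+1e-9; th=r/f
    d=W[:3,:3]@np.array([np.sin(th)*x/r,np.sin(th)*y/r,np.cos(th)]); return W[:3,3]+d*(z-W[2,3])/d[2]
for t in("setter_mid","drawer_front"):
  for b in boxes_of("wrist",t): print(t,b, wz(*b["rect"][:2],.03))
cv2.imwrite("pics/w.png",im[:,:,::-1])
im=vision.camera("top"); cv2.imwrite("pics/z3.png",cv2.resize(im[120:240,180:340,::-1],None,fx=5,fy=5,interpolation=2))
```

```text
11.9 J [0.1989 0.4792 0.1349 1.2135 0.0403 2.0127] tcp [0.5895 0.1313 0.1492] F [0.3338 0.1919 0.3268] w 0.06818297175933569
[[ 0.24   0.971  0.005]
 [ 0.97  -0.24   0.042]
 [ 0.042 -0.006 -0.999]] unit xy [-0.1562  0.1738] unit-x in tool [-0.0002  1.     -0.0055]
cm to (0.5906, 0.1317, 0.008) [-0.524   0.1759 14.1104]
65.70646984690485 258.43971236342196 192.17488168309268
setter_mid {'rect': [261.8, 190.9, 40.0, 42.0], 'conf': 0.91} [0.5903 0.1307 0.03  ]
drawer_front {'rect': [268.4, 310.2, 127.1, 69.9], 'conf': 0.82} [ 0.5645 -0.0068  0.03  ]
```

View pics/w.png

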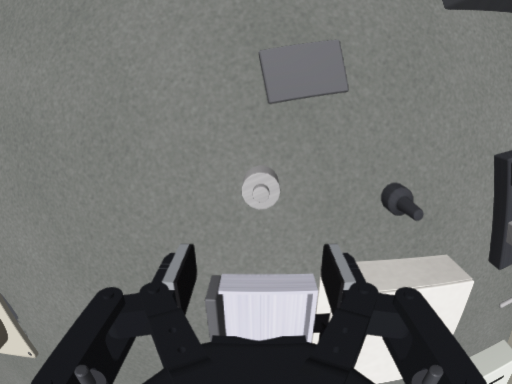

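View pics/z3.png

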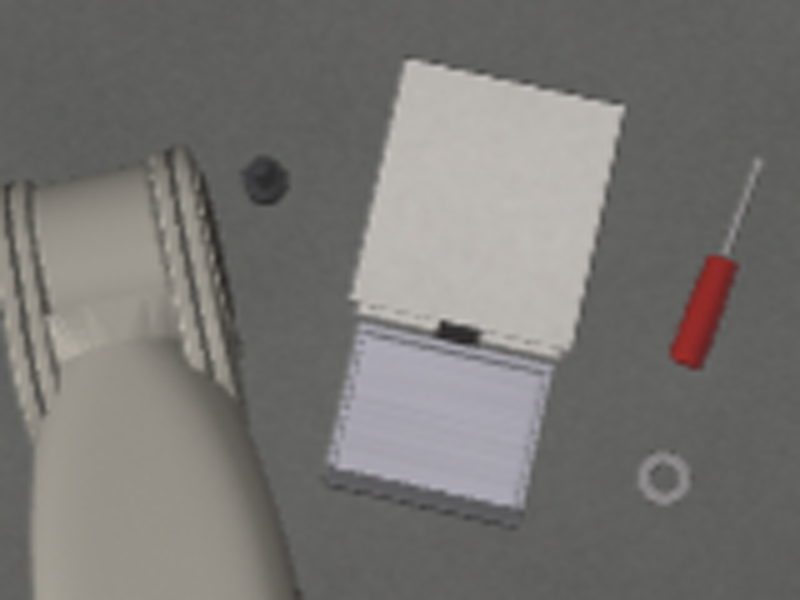

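The wrist view shows the setter at (262,191), centred between the fingers, and the top crop shows the drawer fully out.

Call:
send_rows(motion="-0.6 -0.1 0.1 4 0; -0.6 -0.3 0.1 8 0; -0.6 -0.4 0.1 11 0; -0.6 -0.5 0.1 13 0; -0.6 -0.5 0.1 14.5 0")

```text
clock: 12.6
eef_pos: [0.5904, 0.1322, 0.0041]
tool_rot: [0.788, 0.616, 0.015, -0.015]
ft_force: [-0.5, -0.2, -0.1]
grip_width: 0.0683
grasp_force: 0.0
```

Call:
send_rows(motion="-0.6 0 0 0 0; 0.5 0 0 0 0; 0.5 0 0 0 0; 0.5 0 0 0 0; 0.5 0 0 0 0")

```text
clock: 13.1
eef_pos: [0.5927, 0.1332, 0.0071]
tool_rot: [0.787, 0.616, 0.017, -0.014]
ft_force: [-1.2, -0.4, 7.3]
grip_width: 0.0336
grasp_force: 59.9
```

Run:
```python
from h import *
f=lambda x,y,z:RU.T@(onz("top",180+x/5-.4,120+y/5-.4,z)[:2]-ORG)
a,b=f(428,487,.058),f(457,347,.042); print("front in",a,"back in",b,"face",f(424,502,.058))
x=(a[0]+b[0])/2; c=ORG+RU@np.array([x,0]); print(x,c); st((*c,.1),(*c,.017))
```

```text
front in [-0.19744264 -0.00269896] back in [-0.09708173 -0.00108583] face [-0.20804882 -0.00229505]
-0.14726218555941095 [ 0.5563643  -0.03956643]
13.1 J [ 0.2009  0.6145 -0.0404  0.8971  0.0404  2.0145] tcp [0.5927 0.1332 0.0071] F [-1.2046 -0.3749  7.2507] w 0.033615794935266397
[[ 0.24   0.971  0.01 ]
 [ 0.97  -0.24   0.043]
 [ 0.045 -0.    -0.999]] unit xy [-0.1536  0.1764] unit-x in tool [-0.0006  1.     -0.0004]
cm to (np.float64(0.5563643042593661), np.float64(-0.0395664258241522), 0.1) [-17.2101   0.62   -10.064 ]
cm to (np.float64(0.5563643042593661), np.float64(-0.0395664258241522), 0.017) [-17.5798   0.6232  -1.7722]
```

Call:
send_rows(motion="-0.4 0 0 0 0; -0.4 0 0 0 0; -0.4 0 0 -0.8 0; -0.4 0 0 -0.8 0")

```text
clock: 13.5
eef_pos: [0.5921, 0.1329, 0.0141]
tool_rot: [0.787, 0.616, 0.017, -0.014]
ft_force: [0.9, -0.2, 0.3]
grip_width: 0.0599
grasp_force: 0.0
```

Call:
send_rows(motion="0.5 0 0 0 0; 0.5 0 0 0 0; 0.5 0 0 0 0; 0.5 0 0 0 0; 0.5 0 0 0 0")

```text
clock: 14.0
eef_pos: [0.5917, 0.1328, 0.0135]
tool_rot: [0.787, 0.616, 0.016, -0.014]
ft_force: [0.4, -0.3, 4.5]
grip_width: 0.0332
grasp_force: 60.0
```

Call:
send_rows(motion="0.5 0 0 0 0; 0.5 0 0 -2 0; 0.5 0 0 -5 0; 0.5 0 0 -8 0; 0.5 0 0 -9 0")

```text
clock: 14.5
eef_pos: [0.5919, 0.1291, 0.105]
tool_rot: [0.787, 0.616, 0.017, -0.014]
ft_force: [0.8, 0.5, -2.1]
grip_width: 0.033
grasp_force: 59.9
```

Run:
```python
from h import *
c=(.5564,-.0396)
st((*c,.1),(*c,.03))
im=vision.camera("wrist"); im2=vision.camera("side")
cv2.imwrite("pics/w2.png",np.hstack([im[120:384,130:390,::-1],cv2.resize(im2[170:236,210:275,::-1],None,fx=4,fy=4,interpolation=2)]))
```

```text
14.5 J [0.1943 0.5115 0.0665 1.1075 0.0406 2.0078] tcp [0.5919 0.1291 0.105 ] F [ 0.7902  0.4857 -2.0666] w 0.03297105229501474
[[ 0.24   0.971  0.01 ]
 [ 0.97  -0.24   0.043]
 [ 0.045 -0.001 -0.999]] unit xy [-0.1534  0.1722] unit-x in tool [-0.0007  1.     -0.0006]
cm to (0.5564, -0.0396, 0.1) [-17.2285   0.6048  -0.2639]
cm to (0.5564, -0.0396, 0.03) [-17.5404   0.6085   6.7292]
```

View pics/w2.png

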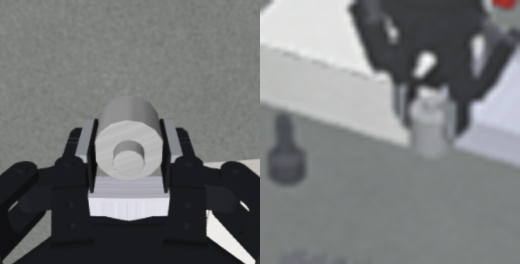

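The setter is held upright between the pads: the wrist crop shows it at about (128,140), and the side crop shows it hanging clear of the bench.

Call:
send_rows(motion="0.5 -2 0 0 0; 0.5 -6 0.2 0 0; 0.5 -10 0.3 0 0; 0.5 -14 0.5 0 0; 0.5 -16.5 0.6 0 0")

```text
clock: 15.1
eef_pos: [0.5541, -0.0348, 0.0928]
tool_rot: [0.788, 0.616, 0.014, -0.016]
ft_force: [0.9, -0.3, -3.0]
grip_width: 0.0329
grasp_force: 59.9
```

Call:
send_rows(motion="0.5 -0.7 0 0 0; 0.5 -0.7 0 0 0; 0.5 -0.7 0 0 0")

```text
clock: 15.4
eef_pos: [0.5548, -0.0385, 0.0943]
tool_rot: [0.787, 0.617, 0.015, -0.016]
ft_force: [-0.3, -0.0, -1.6]
grip_width: 0.033
grasp_force: 59.9
```

Run:
```python
from h import *
c=(.5564,-.0396)
st((*c,.1),(*c,.035),(*c,.0265))
im=vision.camera("side"); im2=vision.camera("wrist")
cv2.imwrite("pics/s3.png",np.hstack([cv2.resize(im[150:230,210:300,::-1],None,fx=4,fy=4,interpolation=2),cv2.resize(im2[120:384,130:390,::-1],(315,320))]))
```

```text
15.4 J [-0.0932  0.4436 -0.0757  1.0504  0.0439  1.7192] tcp [ 0.5548 -0.0385  0.0943] F [-0.34   -0.0406 -1.594 ] w 0.03303877784776396
[[ 0.239  0.971  0.005]
 [ 0.97  -0.239  0.044]
 [ 0.044 -0.005 -0.999]] unit xy [-0.1491  0.0006] unit-x in tool [-0.0012  1.     -0.0055]
cm to (0.5564, -0.0396, 0.1) [-0.0425  0.1818 -0.5686]
cm to (0.5564, -0.0396, 0.035) [-0.3256  0.217   5.9251]
cm to (0.5564, -0.0396, 0.0265) [-0.3626  0.2216  6.7743]
```

View pics/s3.png

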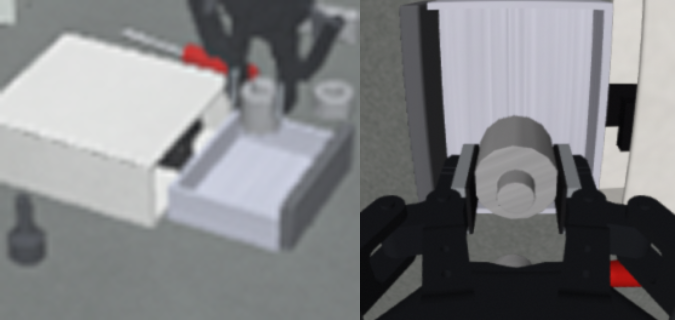

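Side and wrist views show the setter upright and above the inside of the open drawer. Next I lower it.

Call:
send_rows(motion="0.5 -0.1 0.1 2 0; 0.5 -0.2 0.2 4 0; 0.5 -0.3 0.2 5.2 0; 0.5 -0.3 0.2 5.9 0; 0.5 -0.3 0.2 5.9 0")

```text
clock: 16.0
eef_pos: [0.5562, -0.0396, 0.0354]
tool_rot: [0.787, 0.617, 0.015, -0.015]
ft_force: [-0.4, 0.2, -1.6]
grip_width: 0.0327
grasp_force: 60.0
```

Call:
send_rows(motion="0.5 0 0 0.2 0; 0.5 0 0 0.4 0; 0.5 0 0 0.6 0; 0.5 0 0 0.7 0; 0.5 0 0 0.7 0")

```text
clock: 16.5
eef_pos: [0.5569, -0.04, 0.0295]
tool_rot: [0.787, 0.616, 0.016, -0.015]
ft_force: [0.5, -0.3, -1.6]
grip_width: 0.0333
grasp_force: 60.0
```

Call:
send_rows(motion="0.5 0 0 0.05 0; 0.5 0 0 0.1 0; 0.5 0 0 0.15 0; 0.5 0 0 0.2 0; 0.5 0 0 0.2 0")

```text
clock: 17.0
eef_pos: [0.5568, -0.0399, 0.0273]
tool_rot: [0.787, 0.616, 0.016, -0.015]
ft_force: [0.8, -0.5, -2.4]
grip_width: 0.0332
grasp_force: 60.0
```

Call:
send_rows(motion="0.5 0 0 0.05 0; 0.5 0 0 0.1 0; 0.5 0 0 0.1 0")

```text
clock: 17.3
eef_pos: [0.5568, -0.0398, 0.0263]
tool_rot: [0.787, 0.616, 0.016, -0.015]
ft_force: [-0.2, -0.3, -3.3]
grip_width: 0.0329
grasp_force: 60.0
```

Call:
send_rows(motion="0.5 0 0 0.05 0; 0.5 0 0 0.1 0; 0.5 0 0 0.1 0")

```text
clock: 17.6
eef_pos: [0.557, -0.0398, 0.0255]
tool_rot: [0.787, 0.616, 0.016, -0.015]
ft_force: [-0.4, 0.4, -1.2]
grip_width: 0.0331
grasp_force: 60.1
```

Call:
send_rows(motion="0.5 0 0 0.05 0; 0.5 0 0 0.05 0")

```text
clock: 17.8
eef_pos: [0.557, -0.0398, 0.0254]
tool_rot: [0.787, 0.616, 0.016, -0.015]
ft_force: [-2.2, -0.1, 2.8]
grip_width: 0.033
grasp_force: 60.3
```

Call:
send_rows(motion="0.1 0 0 0 0; 0 0 0 0 0; -0.1 0 0 0 0; -0.1 0 0 0 0; -0.1 0 0 -0.5 0")

```text
clock: 18.3
eef_pos: [0.5562, -0.0399, 0.0293]
tool_rot: [0.787, 0.616, 0.015, -0.015]
ft_force: [-0.6, 0.2, 0.2]
grip_width: 0.047
grasp_force: 0.0
```

Call:
send_rows(motion="-0.1 0 0 -1 0; -0.1 0 0 -3 0; -0.1 0 0 -6 0; -0.1 0 0 -9 0; -0.1 0 0 -12 0")

```text
clock: 18.8
eef_pos: [0.5561, -0.0452, 0.1519]
tool_rot: [0.787, 0.616, 0.016, -0.014]
ft_force: [0.0, 0.5, 0.1]
grip_width: 0.0474
grasp_force: 0.0
```

Call:
send_rows(motion="1 0 -4 0 0; 1 0 -8 0 0; 1 0 -12 0 0; 1 0 -14 0 0; 1 0 -14 0 0")

```text
clock: 19.3
eef_pos: [0.4176, -0.0111, 0.1512]
tool_rot: [0.787, 0.617, 0.016, -0.015]
ft_force: [0.8, -0.1, 0.1]
grip_width: 0.0002
grasp_force: 0.0
```

Run:
```python
from h import *
c=ORG+RU@np.array([-.245,0])
st((*c,.1),(*c,.03))
im=vision.camera("side"); im2=vision.camera("top")
cv2.imwrite("pics/s4.png",np.hstack([cv2.resize(im[150:230,210:300,::-1],None,fx=4,fy=4,interpolation=2),cv2.resize(im2[150:230,230:310,::-1],(320,320),interpolation=2)]))
```

```text
19.3 J [-0.0578  0.1324 -0.3482  1.0861  0.0432  1.7546] tcp [ 0.4176 -0.0111  0.1512] F [ 0.7893 -0.1399  0.0791] w 0.00021796241734181883
[[ 0.239  0.971  0.007]
 [ 0.97  -0.239  0.043]
 [ 0.043 -0.004 -0.999]] unit xy [-0.2888 -0.0057] unit-x in tool [-0.0014  1.     -0.004 ]
cm to (np.float64(0.4614979782289238), np.float64(-0.0160491862516845), 0.1) [0.3451 4.4047 5.1211]
cm to (np.float64(0.4614979782289238), np.float64(-0.0160491862516845), 0.03) [ 0.043   4.4322 12.1146]
```

View pics/s4.png

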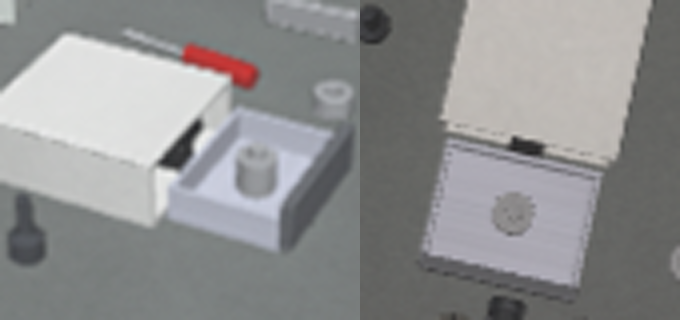

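The setter stands upright mid-drawer in both views, so I can close the drawer gently.

Call:
send_rows(motion="1 0 1.5 3 0; 1 0 3 6.5 0; 1 0 4 9.5 0; 1 0 4.4 11.5 0; 1 0 4.4 12.1 0")

```text
clock: 19.9
eef_pos: [0.4642, -0.0172, 0.027]
tool_rot: [0.787, 0.616, 0.015, -0.016]
ft_force: [-0.7, -0.2, -0.3]
grip_width: 0.0002
grasp_force: 0.0
```

Call:
send_rows(motion="1 0 0.3 0 0; 1 0 0.6 0 0; 1 0 0.9 0 0; 1 0 1.2 0 0; 1 0 1.4 0 0")

```text
clock: 20.4
eef_pos: [0.4783, -0.0204, 0.0301]
tool_rot: [0.787, 0.616, 0.017, -0.014]
ft_force: [0.4, -0.3, -0.1]
grip_width: 0.0004
grasp_force: 0.0
```

Call:
send_rows(motion="1 0 0.2 0 0; 1 0 0.4 0 0; 1 0 0.6 0 0; 1 0 0.8 0 0; 1 0 1 0 0")

```text
clock: 20.9
eef_pos: [0.4863, -0.0225, 0.029]
tool_rot: [0.787, 0.616, 0.015, -0.015]
ft_force: [-3.4, 1.8, 3.6]
grip_width: -0.0001
grasp_force: 1.9
```

```bash
python3 -c "
from h import *
st()"
```

```text
20.9 J [-0.0733  0.4036 -0.3458  0.8192  0.0434  1.7397] tcp [ 0.4863 -0.0225  0.029 ] F [-3.3755  1.7696  3.6259] w -6.991914052564965e-05
[[ 0.24   0.971  0.005]
 [ 0.97  -0.24   0.043]
 [ 0.043 -0.005 -0.999]] unit xy [-0.2194 -0.0003] unit-x in tool [-0.0007  1.     -0.0051]
```

Call:
send_rows(motion="1 0 0.3 0 0; 1 0 0.6 0 0; 1 0 0.9 0 0; 1 0 1.2 0 0; 1 0 1.5 0 0")

```text
clock: 21.4
eef_pos: [0.5016, -0.0263, 0.029]
tool_rot: [0.787, 0.616, 0.016, -0.015]
ft_force: [-3.8, 1.0, 3.3]
grip_width: 0.0001
grasp_force: 2.2
```

Call:
send_rows(motion="1 0 0.3 0 0; 1 0 0.6 0 0; 1 0 0.9 0 0; 1 0 1.2 0 0; 1 0 1.5 0 0")

```text
clock: 21.9
eef_pos: [0.5163, -0.0298, 0.029]
tool_rot: [0.787, 0.616, 0.016, -0.015]
ft_force: [-3.4, 2.0, 3.6]
grip_width: -0.0001
grasp_force: 2.4
```

Call:
send_rows(motion="1 0 0.3 0 0; 1 0 0.6 0 0; 1 0 0.9 0 0; 1 0 1.2 0 0; 1 0 1.5 0 0")

```text
clock: 22.4
eef_pos: [0.5308, -0.0334, 0.029]
tool_rot: [0.787, 0.616, 0.016, -0.015]
ft_force: [-5.5, 1.9, 3.6]
grip_width: -0.0001
grasp_force: 2.6
```

Call:
send_rows(motion="1 0 0.3 0 0; 1 0 0.6 0 0; 1 0 0.9 0 0; 1 0 1.2 0 0; 1 0 1.5 0 0")

```text
clock: 22.9
eef_pos: [0.5453, -0.037, 0.029]
tool_rot: [0.787, 0.616, 0.016, -0.015]
ft_force: [-5.9, 1.8, 4.2]
grip_width: 0.0003
grasp_force: 2.8
```

Call:
send_rows(motion="1 0 0.3 0 0; 1 0 0.6 0 0; 1 0 0.9 0 0; 1 0 1.2 0 0; 1 0 1.5 0 0")

```text
clock: 23.4
eef_pos: [0.5598, -0.0405, 0.029]
tool_rot: [0.787, 0.616, 0.016, -0.015]
ft_force: [-5.2, 2.9, 3.7]
grip_width: 0.0001
grasp_force: 3.0
```

```bash
python3 -c "
from h import *
st((.5851,-.0428,.0294))"
```

```text
23.4 J [-0.0958  0.5234 -0.1388  0.9063  0.0435  1.7172] tcp [ 0.5598 -0.0405  0.029 ] F [-5.1656  2.876   3.7243] w 5.3568518079170086e-05
[[ 0.24   0.971  0.006]
 [ 0.97  -0.24   0.043]
 [ 0.043 -0.004 -0.999]] unit xy [-0.1437 -0.0001] unit-x in tool [-0.0008  1.     -0.0041]
cm to (0.5851, -0.0428, 0.0294) [ 0.3884  2.5116 -0.034 ]
```

Call:
send_rows(motion="1 0 0.2 0 0; 1 0 0.4 0 0; 1 0 0.6 0 0; 1 0 0.8 0 0; 1 0 1 0 0")

```text
clock: 23.9
eef_pos: [0.5694, -0.0428, 0.029]
tool_rot: [0.787, 0.616, 0.016, -0.015]
ft_force: [-5.1, 2.8, 5.6]
grip_width: 0.0001
grasp_force: 3.2
```

Call:
send_rows(motion="1 0 0.2 0 0; 1 0 0.4 0 0; 1 0 0.6 0 0; 1 0 0.8 0 0; 1 0 1 0 0")

```text
clock: 24.4
eef_pos: [0.5792, -0.0453, 0.029]
tool_rot: [0.787, 0.616, 0.016, -0.015]
ft_force: [-5.9, 1.7, 4.1]
grip_width: -0.0
grasp_force: 3.1
```

Call:
send_rows(motion="1 0 0.05 0 0; 1 0 0.1 0 0; 1 0 0.15 0 0; 1 0 0.2 0 0; 1 0 0.2 0 0")

```text
clock: 24.9
eef_pos: [0.5813, -0.0458, 0.029]
tool_rot: [0.787, 0.616, 0.016, -0.015]
ft_force: [-5.4, 3.0, 4.2]
grip_width: 0.0001
grasp_force: 2.8
```

```bash
python3 -c "
from h import *
st((.5851,-.0428,.0294))"
```

```text
24.9 J [-0.1013  0.5593 -0.0743  0.9348  0.0435  1.7117] tcp [ 0.5813 -0.0458  0.029 ] F [-5.4385  2.9785  4.2255] w 8.31363001784565e-05
[[ 0.24   0.971  0.007]
 [ 0.97  -0.24   0.043]
 [ 0.043 -0.004 -0.999]] unit xy [-0.1216 -0.0001] unit-x in tool [-0.0008  1.     -0.0037]
cm to (0.5851, -0.0428, 0.0294) [ 0.3863  0.3004 -0.0262]
```

3 mm to the stop.

Call:
send_rows(motion="1 0 0.05 0 0; 1 0 0.1 0 0; 1 0 0.15 0 0; 1 0 0.15 0 0")

```text
clock: 25.3
eef_pos: [0.5827, -0.0462, 0.029]
tool_rot: [0.787, 0.616, 0.016, -0.015]
ft_force: [-5.6, 1.8, 3.7]
grip_width: -0.0
grasp_force: 2.8
```

Call:
send_rows(motion="1 0 0.05 0 0; 1 0 0.1 0 0; 1 0 0.1 0 0")

```text
clock: 25.6
eef_pos: [0.5837, -0.0464, 0.029]
tool_rot: [0.787, 0.616, 0.016, -0.015]
ft_force: [-5.1, 2.0, 4.1]
grip_width: -0.0003
grasp_force: 2.8
```

Call:
send_rows(motion="1 0 0.05 0 0; 1 0 0.1 0 0; 1 0 0.1 0 0")

```text
clock: 25.9
eef_pos: [0.5842, -0.0465, 0.029]
tool_rot: [0.787, 0.616, 0.016, -0.015]
ft_force: [-6.0, 1.0, 6.0]
grip_width: 0.0002
grasp_force: 3.4
```

Call:
send_rows(motion="1 0 -0.4 0 0; 1 0 -0.8 0 0; 1 0 -1.2 0 0; 1 0 -1.6 0 0; 1 0 -2.2 0 0")

```text
clock: 26.4
eef_pos: [0.5638, -0.0418, 0.029]
tool_rot: [0.787, 0.616, 0.016, -0.014]
ft_force: [-0.3, 0.5, 0.1]
grip_width: 0.0002
grasp_force: 0.0
```

Call:
send_rows(motion="1 0 -3 0 0; 1 0 -7 0 0; 1 0 -11 0 0; 1 0 -13 -3 0; 1 0 -13 -7 0")

```text
clock: 26.9
eef_pos: [0.4301, -0.0127, 0.0974]
tool_rot: [0.787, 0.617, 0.012, -0.018]
ft_force: [1.6, 0.5, 0.6]
grip_width: -0.0001
grasp_force: 0.0
```

Call:
send_rows(motion="1 0 0 -4 0; 1 0 0 -8 0; 1 0 0 -8 0; 1 0 0 -8 0; 1 0 0 -8 0")

```text
clock: 27.4
eef_pos: [0.435, -0.0167, 0.1781]
tool_rot: [0.787, 0.616, 0.015, -0.015]
ft_force: [0.1, 0.3, -0.2]
grip_width: 0.0002
grasp_force: 0.0
```

Call:
send_rows(motion="1 0 0 0 0; 1 0 0 0 0; 1 0 0 0 0; 1 0 0 0 0; 1 0 0 0 0")

```text
clock: 27.9
eef_pos: [0.4359, -0.0167, 0.1789]
tool_rot: [0.787, 0.616, 0.016, -0.015]
ft_force: [0.6, 0.5, -0.3]
grip_width: -0.0002
grasp_force: 0.0
```

Run:
```python
from h import *
st()
im=vision.camera("side"); im2=vision.camera("top")
cv2.imwrite("pics/s5.png",np.hstack([cv2.resize(im[150:230,210:300,::-1],None,fx=4,fy=4,interpolation=2),cv2.resize(im2[120:200,230:310,::-1],(320,320),interpolation=2)]))
```

```text
27.9 J [-0.0683  0.1446 -0.2561  1.1666  0.0431  1.7448] tcp [ 0.4359 -0.0167  0.1789] F [ 0.5503  0.4854 -0.2924] w -0.00018438828728667336
[[ 0.24   0.971  0.006]
 [ 0.97  -0.24   0.043]
 [ 0.043 -0.004 -0.999]] unit xy [-0.2697 -0.0068] unit-x in tool [-0.0006  1.     -0.004 ]
```

View pics/s5.png

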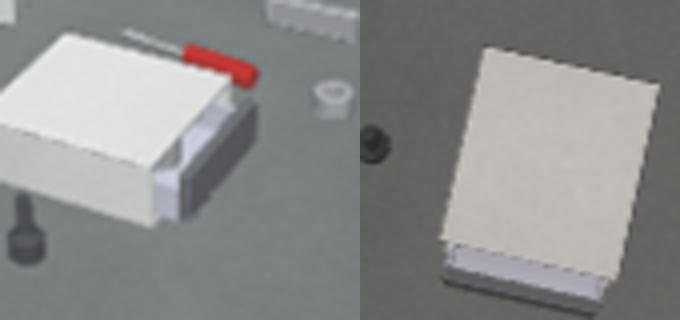

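Both views show the drawer latched in its starting place, 1.5 s after letting go, and a bit of the setter shows inside at (170,155).

```bash
python3 -c "
from h import *
print(workorder.job_done())"
```

```text
the job is handed in; nothing more can be done
None
```

I handed the job in at about 28 s: the drawer opened on one press, the setter was set down upright inside, and the drawer pushed back in and stayed latched; measured forces stayed under about 11 N, but the hand-in returned no verdict.

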